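# Seat the slotted drill arbor in the paper-drill sharpening stand

### The arm

A 6-joint arm with a two-finger parallel gripper is mounted at the origin on the work surface. World frame = base frame: x ahead of the robot, y to its left, z up, the work surface at z = 0. Lengths are in m, angles in rad, forces in N, time in s.
With the tool pointing down it reaches from about 0.325 to 0.9 m from the base axis. Payload 6.1 kg.
Tool frame: the origin (TCP) lies midway between the tips of the shut fingers; the grasp point (between the pads) lies grip_point_offset behind it (grip_point_offset is the distance from the TCP to the grasp point, in m); z points along the fingers, y is the line along which they close (so a half turn about z gives the same grasp; the last joint's range is limited). The gripper opens to 87 mm and grips with 3 to 60 N. Pads are 19 mm wide; open, the fingers measure 117 mm over their backs; the gripper's body (75 mm by 190 mm) begins 51 mm behind the grasp point.
Start: joints at [-1.391, 0.22, 1.526, -0, 1.395, -0.126], TCP at [0.188, -0.596, 0.223] pointing down, gripper open.
Joint ranges: [-2.98, 2.98], [-0.91, 2.08], [0.09, 2.57], [-1.24, 4.39], [0.2, 2.65], [-2.68, 2.68]. Speed limits (rad/s): [2.57, 2.57, 3.01, 3.14, 3.14, 3.14].

### API

Orientations are given as [roll, pitch, yaw] about the fixed x, y, z axes, in that order (R = Rz(yaw) Ry(pitch) Rx(roll)).
In Python, from station import * gives the robot as it stands. The module is installed in compiled form; this text tells all that it offers.
- The arm moves only by the tool send_rows, never from a script. Its argument "targets" is text: rows parted by semicolons, each of 5 numbers parted by spaces: the shift along the world's x, y, z in mm, then the turn about the world's z in degrees, then the finger opening in mm, from 0 to 87. In form: tx ty tz spin claw; .... A call has 1 to 8 rows; each row is the pose to reach, as a shift and turn from the pose commanded when the call began; what a row does not reach only later rows make up. A row lasts 1/10 s, in which the tool goes at most 50 mm and 8.59 degrees, less where a joint would pass 70% of its speed; a pose out of reach is approached as far as the arm can. A call with a gripper value outside its range is refused whole. The fingers move at their own pace and stop on an object; "squeeze" is the grip in N (left out, the last holds). Time passes only in rows, so rows that repeat a pose let the fingers close. It gives the time, the measured TCP pose, the force, the opening and the grip force at its end, in the units of the state.
- read_state(): the state, without advancing time (a new reading comes with each control period).
- capture(name): name is "scene" or "top" or "wrist"; returns a dict with "img" (480x640x3 uint8, red, green, blue), "camera_matrix" (3x3 intrinsics, pixels), "origin" and "rotation" of the camera in the world; the wrist camera has in their place "T_tool_cam" (4x4, takes a point from camera to tool coordinates, whose origin is the TCP and whose axes are the flange's). Camera axes: x right, y down, z forward; pixel columns grow to the right and rows downward; lengths in m; the calibration is good to about 2 mm. The wrist camera is an equidistant fisheye: a pixel r from the principal point sees the ray r / f radians off the axis. A picture is of the moment at which its call begins: read the wrist's pose just before it. There is no depth.
- finish_job(): hands the job in; it is judged then, once.
The state is a dict: "time_s": time; "joints": joint angles; "qvel": joint speeds; "joint_torque": joint torques, N m; "position": TCP position; "eef_rot": TCP orientation; "force": force on the tool from outside, world axes, zero at the start; "torque": the same for the moment, N m; "grip_width": finger opening in m; "finger_force": force on a finger pad.
Only numpy, scipy, OpenCV 4.12 (cv2) and the standard library are available. Lean on these libraries where they do the work, as an engineer would, in place of code of your own. Each camera call takes 0.05 s, during which the arm holds its last target. There are 200 camera calls.

### The job

The office's paper drill needs a fresh edge. From the plywood rack take the steel drill arbor whose wide flange has two slots in its rim, set its tapered shank down into the upright spindle of the grey sharpening stand with the slots over the two driving dogs, so that the flange lies flush on the spindle nose, and let go. Lower it in by hand rather than dropping it, and leave the other two arbors in the rack.

Things in the scene. Friction and masses are not known exactly. Their poses are not given: they have to be found in the camera images.
- slotted_arbor_grip (a point): Steel arbor, 0.5 kg, upright in any rack place. Origin in its hub on the axis, 34 mm above the flange's underside, 34 below its top. Flange 68 mm wide, 10 thick, two rim slots at +x and -x, 20 mm wide, reaching in to 19 mm from the axis. Hub 44 mm tall, 38 along x, grip flats 30 apart facing +y and -y. Below the flange a taper shank 45 mm long, 29 to 17 mm thick. z up; a half turn is the same.
- spindle_nose (a point): Centre of the fixed spindle's flat nose, 74 mm wide, 100 above the table, on grey stand 150 x 130 x 50. Taper hole 31 mm wide at the mouth, 19 at the bottom, 48 deep. Two dogs 8 mm high, 8 wide, at +x and -x, 23 to 34 mm off the axis. z up. Home: flange on nose (grip point 34 mm above this), a dog in each slot; off the dogs it stays 8 mm high. Play 10 degrees; shank enters up to 6 mm off centre.
- plain_arbor_grip (a point): Second steel arbor, to be left in the rack: same size and hub, but its 68 mm flange is a plain disc without slots. Origin in its hub, 34 mm above the flange's underside. The rack is a fixed plywood block 80 x 310 x 58 mm with three places in a row, 100 mm apart; the flanges rest on its top, 58 mm above the table.
- small_arbor_grip (a point): Third, smaller steel arbor, to be left in the rack: flange only 46 mm wide with two narrow 8 mm slots, hub 24 x 20 mm, as tall as the others. Origin in its hub on the axis, 34 mm above the flange's underside.
There are look-alikes about, which are no part of the job. What is shaped like the part that bears slotted_arbor_grip but green or purple is not meant.

How it is judged:
At the end, for the whole second after the job is handed in: The slotted arbor is home in the spindle and at rest: its axis within 4 mm of the spindle's, its flange within 4 mm of the nose face, upright within 4 degrees, its slots on the dogs (within 17 degrees, either way round) (horizontal distance between slotted_arbor_grip and spindle_nose below 0.004 m and z of slotted_arbor_grip in the frame of spindle_nose between 0.03 and 0.038 m and angle between the x axis of slotted_arbor_grip and the x axis of spindle_nose, either way round below 0.3 rad and angle between slotted_arbor_grip's own z axis and vertical below 0.07 rad and linear speed of slotted_arbor below 0.02 m/s); the robot touches nothing.
It fails at once if the slotted arbor is dropped: let go over the spindle with its flange more than 25 mm above the nose (horizontal distance between slotted_arbor_grip and spindle_nose below 0.03 m and z of slotted_arbor_grip in the frame of spindle_nose above 0.059 m and contact force between the fingers and slotted_arbor below 0.05 N).
It fails at once if the plain or the small arbor is moved more than 40 mm from where it stood (distance of any of plain_arbor_grip, small_arbor_grip from where it was at the start of the episode above 0.04 m).
It also fails if it takes over 51 s, if anything falls off the work surface, if the arm or the gripper's body presses on something with over 40 N, if the wrist force passes 120 N, or if a joint passes its speed limit or range.

## Working session

There is one attempt and no reset: what is moved stays moved. The work goes in short steps, Python scripts to look and compute and a tool call to move; the robot and the scene stay as the last step left them, time stands still between calls to the robot, and variables do not carry over. Pictures are saved under pics/ and viewed, at most 10 in all, crops included, and the job is handed in when it is done.

Besides the shell and the picture viewer there is one more tool, called after "Request:" as name(argument=value, ...), one argument or row to a line, values as JSON. send_rows: Moves the arm, as the interface text tells. Its arguments: {"type":"object","properties":{"targets":{"type":"string"},"squeeze":{"type":"number"}},"required":["targets"]}

```bash
mkdir -p pics; cat > h.py <<'E'
from station import *
import numpy as np, cv2
def ray(c,u,v):
    K=c["camera_matrix"]; return np.array(c["rotation"])@np.linalg.inv(K)@np.array([u,v,1.])
def at(c,u,v,z):
    d=ray(c,u,v); o=np.array(c["origin"]); return o+d*(z-o[2])/d[2]
def save(n,img): cv2.imwrite(f"pics/{n}.png",cv2.cvtColor(img,cv2.COLOR_RGB2BGR))
E
python3 - <<'E'
from h import *
import pickle
for n in("scene","top"):
    c=capture(n); save(n,c["img"]); pickle.dump(c,open(n+".pkl","wb")); print(n,c["origin"],c["rotation"],c["camera_matrix"])
E
```

```text
scene [ 0.78445196 -0.47640379  0.63480228] [-2.30826672  0.02152602  0.50320289] [[491.32454515   0.         326.32854617]
 [  0.         491.32454515 237.39833865]
 [  0.           0.           1.        ]]
top [0.44456821 0.03449602 1.04035916] [-3.10478083 -0.01084497 -1.56476231] [[564.32711059   0.         320.49800607]
 [  0.         564.32711059 235.04630958]
 [  0.           0.           1.        ]]
```

View pics/scene.png

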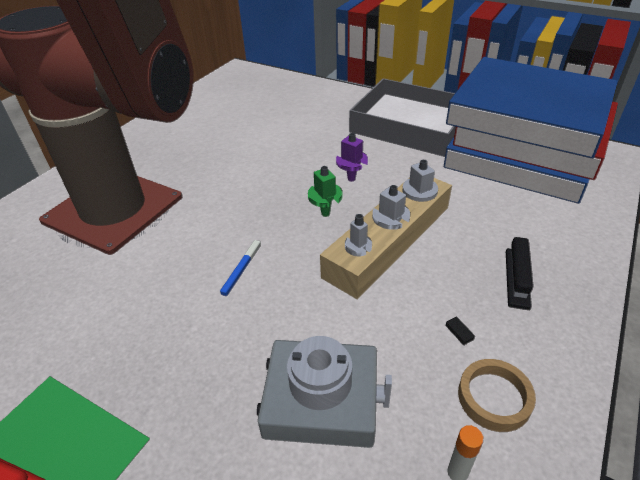

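View pics/top.png

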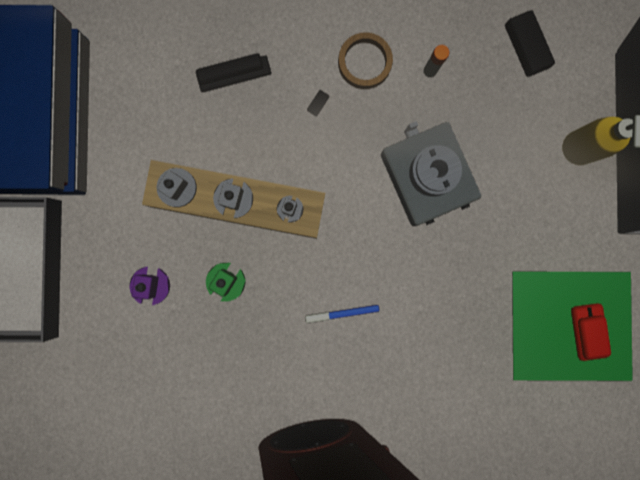

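Candidates (top image): grey arbors at (175,187), at (233,197) and small at (289,208). The green (225,282) and purple (149,286) look-alikes are excluded. The middle one seems to have the rim slots; next I check it and the spindle in one close crop.

```bash
sed -i 's/^import numpy.*/&\nfrom scipy.spatial.transform import Rotation as Ro/; s/np.array(c\["rotation"\])@/Ro.from_euler("xyz",c["rotation"]).as_matrix()@/' h.py
python3 - <<'E'
from h import *
import pickle
c=pickle.load(open("top.pkl","rb"))["img"]
a=cv2.resize(c[155:235,145:325-40],None,fx=5.7,fy=5.7,interpolation=3)[:456]
a=cv2.resize(c[155:235,150:250],(750,600),interpolation=3)
b=cv2.resize(c[120:230,375:485],(600,600),interpolation=3)
a=cv2.resize(c[160:230,150:230+20],(400,280),interpolation=3)
a=np.vstack([a,np.zeros((120,400,3),np.uint8)])
b=cv2.resize(c[135:205,400:470],(400,400),interpolation=3)
save("crop",np.clip(np.hstack([a,b]).astype(float)*1.5,0,255).astype(np.uint8))
E
```

```text
(no output)
```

View pics/crop.png

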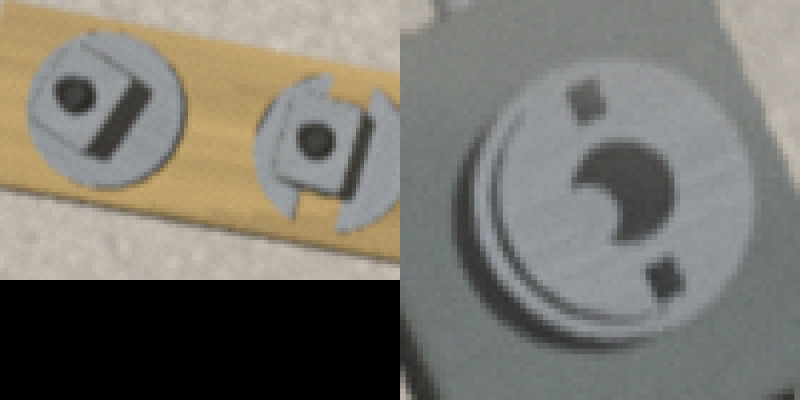

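```bash
cat > m.py <<'E'
from h import *
import pickle
c=pickle.load(open("top.pkl","rb"))
A=lambda u,v:at(c,150+u/4,160+v/4,.068)
D=lambda u,v:at(c,400+(u-400)/5.714,135+v/5.714,.108)
for f,p,q in((A,(352,85),(318,224)),(D,(586,100),(664,278))):
    P,Q=f(*p),f(*q); d=P-Q; print((P+Q)/2,np.linalg.norm(d),np.degrees(np.arctan2(d[1],d[0])))
P,Q=A(0,0),A(400,0);
print("rack dir",[np.degrees(np.arctan2(*( (at(c,325,193,.058)-at(c,152,160,.058))[[1,0]])))])
s=read_state(); print(s["position"],s["eef_rot"],s["grip_width"])
p=capture("wrist"); print(p["T_tool_cam"],p["camera_matrix"])
E
python3 m.py
```

```text
[0.54240506 0.17423002 0.068     ] 0.061838777419670796 -13.028281163608828
[ 0.59180587 -0.17260183  0.108     ] 0.056676815730536394 23.592234814866966
rack dir [np.float64(-100.42209383707234)]
[ 0.18806521 -0.59544691  0.22154099] [-3.13984104e+00 -2.08174938e-04  3.05850017e-01] 0.08681250858304768
[[-4.00667764e-04 -9.61233591e-01 -2.75735060e-01  7.59698263e-02]
 [ 9.99999851e-01 -4.87631662e-04  2.46831971e-04 -6.16465517e-04]
 [-3.71720328e-04 -2.75734920e-01  9.61233643e-01 -1.62301602e-01]
 [ 0.00000000e+00  0.00000000e+00  0.00000000e+00  1.00000000e+00]] [[371.64829954   0.         322.40182921]
 [  0.         371.64829954 242.35707982]
 [  0.           0.           1.        ]]
```

The middle arbor, crop (335,155), has the two rim slots; the left one at (107,110) is a plain disc. The dogs are at (586,100) and (664,278). I move above the middle arbor.

Request:
send_rows(
  targets="20 43 20 -3.5 87;40 86 30 -7 87;60 129 40 -10.5 87;80 172 50 -14 80;100 215 60 -17.5 70;120 258 60 -21 60;140 301 60 -24 60;160 344 60 -27 60",
)

```text
time_s: 0.95
position: [0.3485, -0.2502, 0.2825]
eef_rot: [3.141, -0.0, -0.168]
force: [1.2, -0.2, 0.2]
grip_width: 0.0623
finger_force: 0.0
```

Request:
send_rows(
  targets="20 43 0 -3.5 60;40 86 0 -3.5 60;60 129 0 -3.5 60;80 172 0 -3.5 60;100 215 0 -3.5 60;120 258 0 -3.5 60;140 301 0 -3.5 60;160 344 0 -3.5 60",
)

```text
time_s: 1.75
position: [0.5085, 0.0941, 0.2824]
eef_rot: [3.141, -0.0, -0.226]
force: [0.9, -0.3, 0.2]
grip_width: 0.0598
finger_force: 0.0
```

Request:
send_rows(
  targets="17 41 0 0 60;34 81 0 0 60;34 81 -20 0 60;34 81 -20 0 60;34 81 -20 0 60",
)

```text
time_s: 2.25
position: [0.5415, 0.1726, 0.2618]
eef_rot: [3.141, 0.002, -0.227]
force: [0.1, -0.4, -0.3]
grip_width: 0.0595
finger_force: 0.0
```

```bash
python3 - <<'E'
from h import *
import pickle, station
print([ (k,getattr(station,k)) for k in dir(station) if 'grip' in k])
s=read_state(); print({k:s[k] for k in("time_s","position","eef_rot","grip_width","force")})
c=capture("wrist"); pickle.dump((s,c),open("w1.pkl","wb")); save("w1",c["img"])
E
```

```text
[('grip_point_offset', 0.0187)]
{'time_s': 2.25, 'position': array([0.54148008, 0.17264745, 0.2618444 ]), 'eef_rot': array([ 3.14053174e+00,  1.94472550e-03, -2.26583998e-01]), 'grip_width': 0.05953220908772788, 'force': array([ 0.07086843, -0.39218636, -0.2669454 ])}
```

View pics/w1.png

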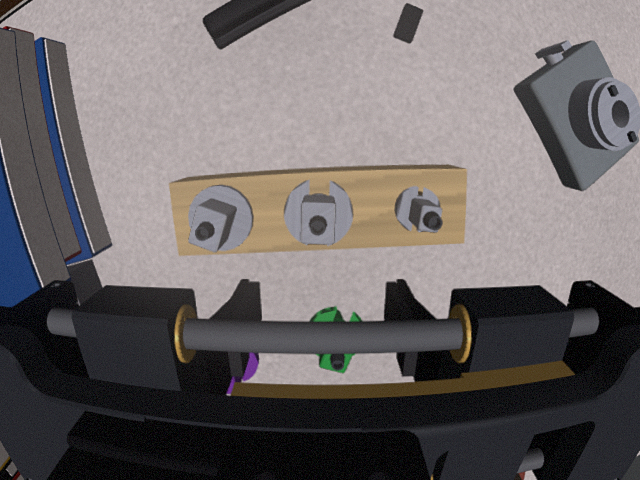

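The wrist view shows the slotted arbor centred, with its stub top at (318,225), flange edges at (285,212) and (353,212), and upper slot at (319,187). The hub flats look aligned with the fingers. I compute the offset.

```bash
cat >> h.py <<'E'
def wat(s,c,u,v,z):
    K=c["camera_matrix"]; x=(u-K[0,2])/K[0,0]; y=(v-K[1,2])/K[1,1]; r=np.hypot(x,y)+1e-12
    d=np.array([np.sin(r)*x/r,np.sin(r)*y/r,np.cos(r)])
    T=np.eye(4); T[:3,:3]=Ro.from_euler("xyz",s["eef_rot"]).as_matrix(); T[:3,3]=s["position"]
    T=T@np.array(c["T_tool_cam"]); d=T[:3,:3]@d; o=T[:3,3]; return o+d*(z-o[2])/d[2]
E
python3 - <<'E'
from h import *
import pickle
s,c=pickle.load(open("w1.pkl","rb"))
L,R=wat(s,c,285,212,.068),wat(s,c,353,212,.068); print("stub",wat(s,c,318,225,.126),"flange",(L+R)/2,np.linalg.norm(L-R))
print("slot",wat(s,c,319,187,.068))
a=wat(s,c,302,196,.112)-wat(s,c,301,244,.112);b=wat(s,c,335,196,.112)-wat(s,c,336,244,.112); print([np.degrees(np.arctan2(v[1],v[0])) for v in(a,b)])
print("top", wat(s,c,318.5,220,.112))
i=c["img"]; a=cv2.resize(i[170:260,270:370],(600,540),interpolation=3); save("w1c",a)
E
```

```text
stub [0.54705047 0.17561615 0.126     ] flange [0.54628015 0.17540595 0.068     ] 0.06656501877316444
slot [0.57017844 0.16981656 0.068     ]
[np.float64(-14.941085398994128), np.float64(-11.358013517343595)]
top [0.54803682 0.17508564 0.112     ]
```

View pics/w1c.png

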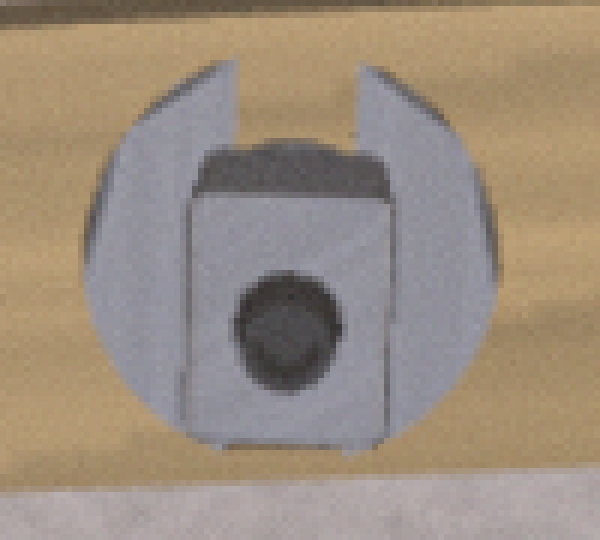

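Request:
send_rows(
  targets="5 3 -30 0 60;5 3 -70 0 60;5 3 -110 0 60;5 3 -140 0 60;5 3 -165 0 60;5 3 -180 0 60;5 3 -188 0 60;5 3 -188 0 60",
)

```text
time_s: 3.1
position: [0.5472, 0.1755, 0.0746]
eef_rot: [3.141, 0.0, -0.227]
force: [0.5, -0.4, 0.4]
grip_width: 0.0602
finger_force: 0.0
```

Request:
send_rows(
  targets="0 0 0 0 20;0 0 0 0 20;0 0 0 0 20;0 0 0 0 20;0 0 0 0 20;0 0 0 0 20;0 0 0 0 20",
  squeeze=40,
)

```text
time_s: 3.8
position: [0.5475, 0.1759, 0.0751]
eef_rot: [3.142, -0.001, -0.226]
force: [-0.9, -0.8, 5.2]
grip_width: 0.0298
finger_force: 39.6
```

Request:
send_rows(
  targets="0 0 10 0 20;0 0 25 0 20;0 0 50 0 20;0 0 80 0 20;0 0 110 0 20;0 0 140 0 20;0 0 150 0 20;0 0 150 0 20",
)

```text
time_s: 4.6
position: [0.5482, 0.1763, 0.2268]
eef_rot: [-3.14, -0.004, -0.226]
force: [0.2, -0.4, -4.1]
grip_width: 0.0295
finger_force: 39.6
```

Request:
send_rows(
  targets="0 -25 0 5 20;-5 -70 0 10 20;-8 -118 0 16 20;-11 -166 0 22 20;-14 -214 0 28 20;-17 -262 0 34 20;-20 -310 0 36.6 20;-20 -350 0 36.6 20",
)

```text
time_s: 5.4
position: [0.5253, -0.1759, 0.222]
eef_rot: [-3.139, 0.003, 0.413]
force: [0.6, -0.1, -4.4]
grip_width: 0.0297
finger_force: 39.6
```

Request:
send_rows(
  targets="0 -26 0 0 20;0 -26 0 0 20;0 -26 0 0 20;0 -26 0 0 20",
)

```text
time_s: 5.8
position: [0.5265, -0.1988, 0.223]
eef_rot: [-3.139, 0.001, 0.413]
force: [-0.5, 0.7, -3.7]
grip_width: 0.0297
finger_force: 39.6
```

```bash
python3 - <<'E'
from h import *
import pickle
s=read_state(); print({k:s[k] for k in("time_s","position","eef_rot","grip_width","force")})
c=capture("wrist"); pickle.dump((s,c),open("w2.pkl","wb")); save("w2",c["img"])
E
```

```text
{'time_s': 5.8, 'position': array([ 0.52653418, -0.19875279,  0.2230291 ]), 'eef_rot': array([-3.13913922e+00,  1.27703288e-03,  4.12924916e-01]), 'grip_width': 0.029735909682659902, 'force': array([-0.46295103,  0.68711285, -3.67378223])}
```

View pics/w2.png

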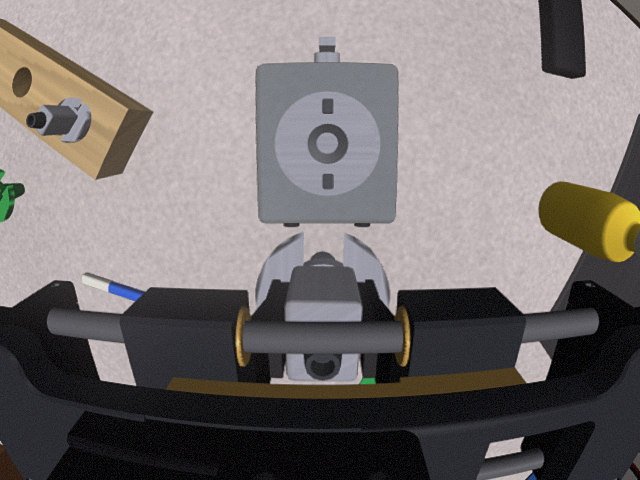

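The dogs are at (327,106) and (327,181), and the nose spans columns 275 to 381. The held arbor's slot corners are at (304,233) and (344,233).

```bash
python3 - <<'E'
from h import *
import pickle
s,c=pickle.load(open("w2.pkl","rb"))
P,Q=wat(s,c,327,106,.108),wat(s,c,327.5,181,.108); d=P-Q
print("dogs",(P+Q)/2,np.linalg.norm(d),np.degrees(np.arctan2(d[1],d[0])))
L,R=wat(s,c,275,143,.1),wat(s,c,381,143,.1); print("nose",(L+R)/2,np.linalg.norm(L-R))
B,C=wat(s,c,327,92,.1),wat(s,c,327,196,.1); print((B+C)/2)
yaw=s["eef_rot"][2]; x=np.array([np.cos(yaw),np.sin(yaw)]); print("yaw",np.degrees(yaw))
z=s["position"][2]+.0187-.024-.0015
a,b=wat(s,c,304,233,z)[:2],wat(s,c,344,233,z)[:2]; print("gap",np.linalg.norm(a-b),"axis",(a+b)/2-.0325*x, "tcp",s["position"][:2])
e=b-a; print("arbor yaw",np.degrees(np.arctan2(e[1],e[0]))+90)
E
```

```text
dogs [ 0.59374279 -0.17240521  0.108     ] 0.056152413310935255 24.089887176327007
nose [ 0.59478285 -0.17272712  0.1       ] 0.08093507488338611
[ 0.59320084 -0.1725396   0.1       ]
yaw 23.65885493599774
gap 0.018816269090927092 axis [ 0.52625406 -0.19911039] tcp [ 0.52653418 -0.19875279]
arbor yaw 23.671897476839447
```

Request:
send_rows(
  targets="30 12 0 0 20;55 22 0 0 20;67 27 0 0 20;67 27 0 0 20;67 27 -20 0 20;67 27 -35 0 20;67 27 -45 0 20;67 27 -45 0 20",
)

```text
time_s: 6.65
position: [0.5922, -0.1725, 0.1769]
eef_rot: [-3.138, 0.003, 0.412]
force: [-1.5, -0.3, -4.3]
grip_width: 0.0298
finger_force: 39.7
```

Request:
send_rows(
  targets="0 0 -10 0 20;0 0 -20 0 20;0 0 -30 0 20;0 0 -38 0 20;0 0 -44 0 20;0 0 -48 0 20;0 0 -48 0 20",
)

```text
time_s: 7.35
position: [0.5938, -0.1728, 0.1307]
eef_rot: [-3.141, 0.001, 0.412]
force: [0.2, 0.1, -3.6]
grip_width: 0.03
finger_force: 39.7
```

Request:
send_rows(
  targets="0 0 -3 0 20;0 0 -6 0 20;0 0 -8 0 20;0 0 -10 0 20;0 0 -11 0 20;0 0 -12 0 20;0 0 -13 0 20;0 0 -13 0 20",
)

```text
time_s: 8.15
position: [0.5949, -0.173, 0.119]
eef_rot: [3.141, -0.001, 0.412]
force: [4.2, 0.7, -2.0]
grip_width: 0.03
finger_force: 39.7
```

Request:
send_rows(
  targets="0 0 -1 0 20;0 0 -2 0 20;0 0 -3 0 20;0 0 -3 0 20",
)

```text
time_s: 8.55
position: [0.5952, -0.1729, 0.1171]
eef_rot: [3.14, -0.002, 0.412]
force: [3.2, 3.7, 4.6]
grip_width: 0.0295
finger_force: 39.7
```

Contact upward at the expected seated height. I release gently and then rise.

Request:
send_rows(
  targets="0 0 0 0 34;0 0 0 0 40;0 0 0 0 50;0 0 0 0 60;0 0 0 0 60;0 0 0 0 60",
)

```text
time_s: 9.15
position: [0.594, -0.1731, 0.1153]
eef_rot: [-3.141, 0.0, 0.412]
force: [0.0, 1.2, 0.3]
grip_width: 0.0583
finger_force: 0.0
```

Request:
send_rows(
  targets="0 0 15 0 60;0 0 40 0 60;0 0 75 0 60;-20 -8 100 0 60;-50 -20 110 0 60;-70 -28 110 0 60;-70 -28 110 0 60;-70 -28 110 0 60",
)

```text
time_s: 9.95
position: [0.5245, -0.2012, 0.2267]
eef_rot: [3.14, -0.001, 0.411]
force: [0.3, 1.4, 0.1]
grip_width: 0.06
finger_force: 0.0
```

```bash
python3 - <<'E'
from h import *
s=read_state(); c=capture("wrist"); a=c["img"]; t=capture("scene")["img"]
save("fin",np.hstack([cv2.resize(a[30:240,220:430],(400,400),interpolation=3),cv2.resize(t[300:450,250:400],(400,400),interpolation=3)]))
print(s["time_s"])
u=c
E
```

```text
9.95
```

View pics/fin.png

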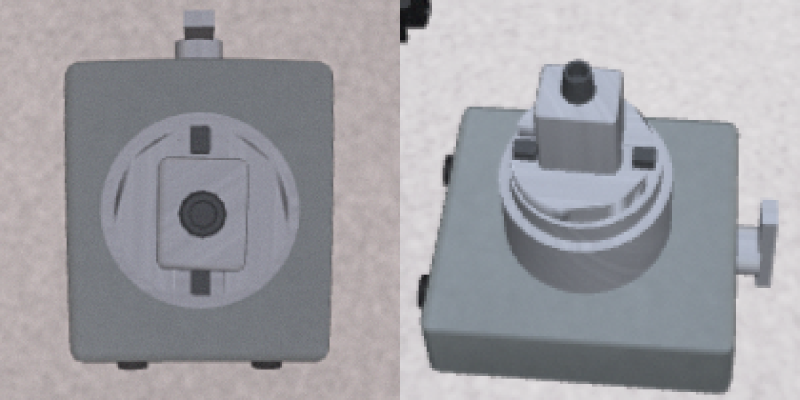

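The left half shows both dogs, at (200,139) and (200,282), inside the slots. The right half shows the flange on the nose and the arbor upright, so I hand the job in.

```bash
python3 -c "
from station import *
print(finish_job())"
```

```text
the job is handed in; nothing more can be done
None
```

The slotted arbor is in the spindle, with the last pictures showing it upright, flange on the nose and a dog in each slot; I let it go, left the other two arbors alone, and handed the job in at about 10 s (no verdict was returned).

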